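Roll a rock core onto the centre line of a splitting jig

ROBOT

A 6-joint arm with a two-finger parallel gripper is mounted at the origin on the work surface. World frame = base frame: x ahead of the robot, y to its left, z up, the work surface at z = 0. Lengths are in m, angles in rad, forces in N, time in s.
With the tool pointing down it reaches from about 0.35 to 0.85 m from the base axis. Payload 8.1 kg.
Tool frame: the origin (TCP) lies midway between the tips of the shut fingers; the grasp point (between the pads) lies 19 mm behind it; z points along the fingers, y is the direction in which the jaws open and shut (so a half turn about z gives the same grasp; the last joint's range is limited). The gripper opens to 93 mm and grips with 3 to 60 N. Pads are 15 mm wide; open, the fingers measure 128 mm over their backs; the gripper's body (75 mm by 188 mm) begins 65 mm behind the grasp point.
Start: joints at [-1.199, 0.13, 1.488, -0, 1.523, -0.085], TCP at [0.265, -0.538, 0.219] pointing down, gripper open.
Joint ranges: [-2.96, 2.96], [-0.89, 2.26], [0.02, 2.5], [-1.34, 4.48], [0, 2.73], [-2.66, 2.66]. Speed limits (rad/s): [2.39, 2.39, 2.79, 3.14, 3.14, 3.14].

INTERFACE

Orientations are given as a rotation vector (axis times angle).
In Python, from rig import env, viewer, close_job gives the robot as it stands. The module is installed in compiled form; this text tells all that it offers.
- The arm moves only by the shell command python3 -m creep 'ROWS'. ROWS is JSON, a list of rows, each a list of 7 numbers: the shift along the tool's x, y, z in m, then the turn, a rotation vector about the tool's x, y, z in degrees, then the opening, from 0 (shut) to 1 (fully open). In form: [[dx, dy, dz, ax, ay, az, grip], ...]. A call has 1 to 8 rows; each row is the pose to reach, as a shift and turn from the pose commanded when the call began, along the tool's axes at that moment; what a row does not reach only later rows make up. A row lasts 1/10 s, in which the tool goes at most 50 mm and 8.59 degrees, less where a joint would pass 70% of its speed; a pose out of reach is approached as far as the arm can. A call with a gripper value outside its range is refused whole. The fingers move at their own pace and stop on an object; the grip force is fixed at half the most. Time passes only in rows, so rows that repeat a pose let the fingers close. It gives the time, the measured TCP pose, the force and the opening at its end, in the units of the state.
- env.get_obs(): the state, without advancing time (a new reading comes with each control period).
- viewer.grab_frame(name): name is "scene" or "top" or "wrist"; returns a dict with "img" (480x640x3 uint8, red, green, blue), "fx", "fy", "cx", "cy" (pixels), "k1" (the pictures are not rectified: a ray, as slopes to the right and down, at radius r is drawn at 1 + k1 r^2 times it, then the intrinsics apply), "pose" (4x4, takes a point from camera to world coordinates); the wrist camera has in their place "hand_eye" (4x4, takes a point from camera to tool coordinates, whose origin is the TCP and whose axes are the flange's). Camera axes: x right, y down, z forward; pixel columns grow to the right and rows downward; lengths in m; the calibration is good to about 2 mm. A picture is of the moment at which its call begins: read the wrist's pose just before it. There is no depth.
- close_job(): hands the job in, once; it reports no verdict.
The state is a dict: "time_s": time; "joints": joint angles; "qd": joint speeds; "effort": joint torques, N m; "position": TCP position; "ee_rot": TCP orientation; "ft_force": force on the tool from outside, world axes, zero at the start; "torque": the same for the moment, N m; "grip_width": opening from 0.0 (shut) to 1.0 (fully open).
Only numpy, scipy, OpenCV 4.12 (cv2) and the standard library are available. Lean on these libraries where they do the work, as an engineer would, in place of code of your own. Each camera call takes 0.05 s, during which the arm holds its last target. There are 200 camera calls.

TASK

The tan sandstone core lies on the steel base plate of the splitting jig, off to one side of the red centre line. With the fingertips on its top, roll it over the plate until it lies centred on the line and along it, with the line showing beyond both of its ends, and leave it lying still there. Do not pick it up, and do not disturb the other things around the jig.

Things in the scene. Friction and masses are not known exactly. Their poses are not given: they have to be found in the camera images.
- line (a point): midpoint of the red centre line (180 mm long, 4 mm wide) painted on the flat top of the steel base plate; the point lies on the plate's top. x runs along the line, y across it in the plate's top face, z up
- platen: the jig's base plate, bright ground steel, fixed: 200 mm along the line (x), 280 mm across (y), 20 mm thick; origin at the centre of its underside on the bench, axes as the line's. Two fixed upright guide posts, 20 mm in diameter (collar 36 mm wide, 10 mm high), 70 mm tall above the plate, stand at (x, y) = (80, 116) and (-80, -116) mm
- core_axis (a point): centre of the sandstone core, a tan solid cylinder 40 mm in diameter, 80 mm long, lying on its side on the plate with a thin pencil line along it; the point is the middle of its axis, 20 mm above the plate. x is the cylinder's axis; y and z turn with it. It starts on the line's +y side, 40 to 80 mm off, up to 0.06 rad out of parallel
- core: the same core, 0.17 to 0.33 kg; origin on its surface, turns with it. Friction with plate and fingers about 0.6. It rolls freely but stays put when left and hardly coasts from a slow push. A fingertip dragging its top runs twice as fast as the core's centre, so it comes off the front of the top after the core has gone 15 to 30 mm: set it back and stroke again
- core_b: dark grey rock core standing upright on the bench beside the plate, 40 mm in diameter, 80 mm tall, loose, 0.25 kg; origin at the centre of its underside. Leave alone
- core_c: second dark grey rock core, the same as core_b. Leave alone
- plunger: steel die plunger standing upright on its round foot on the bench (foot 40 mm in diameter and 12 mm high, stem 25 mm, 80 mm tall, loose); origin at the centre of its underside. Leave alone
- die_ring: dark steel die ring standing on the bench, 72 mm in outer diameter, 55 mm tall, loose; origin at the centre of its underside. Leave alone
- brush: brush lying on the bench along the edge of the plate, loose; about 200 mm long along its x, 42 mm wide, 20 mm high. Leave alone
- spanner: steel spanner lying on the bench near the plate, loose; 180 mm long along its x, 38 mm wide, 8 mm high. Leave alone
Not all that is in view belongs to the job. What is meant by the core is not pink, and is the smaller of those in its own colour.

How it is judged:
By the outcome, as a careful person would: the job done as asked, in the order asked, and still so for the second after the job is handed in, with the robot touching nothing.
It also fails if it takes over 45 s, if anything falls off the work surface, if the arm or the gripper's body presses on something with over 40 N, if the wrist force passes 120 N, or if a joint passes its speed limit or range.

## Working session

There is one attempt and no reset: what is moved stays moved. The work goes in short steps, Python scripts to look and compute and a shell command to move; the robot and the scene stay as the last step left them, time stands still between calls to the robot, and variables do not carry over. Pictures are saved under pics/ and viewed, on a budget of 10 in all, crops included, one or two more only if the job needs it, and the job is handed in when it is done.

```bash
mkdir -p pics; python3 - <<'E'
from rig import env, viewer
import cv2, numpy as np
for n in ("top","scene"):
    f=viewer.grab_frame(n); cv2.imwrite(f"pics/{n}0.png",f["img"][:,:,::-1])
    print(n,f["fx"],f["fy"],f["cx"],f["cy"],f["k1"]); print(np.round(f["pose"],4).tolist())
o=env.get_obs(); print({k:np.round(v,3).tolist() for k,v in o.items()})
E
```

```text
top 565.8011517154761 565.8011517154761 322.6380090334553 243.41116487048853 0.04731986116954671
[[-0.0158, -0.9952, 0.0967, 0.4998], [-0.9999, 0.0155, -0.003, -0.0223], [0.0015, -0.0967, -0.9953, 0.9752], [0.0, 0.0, 0.0, 1.0]]
scene 597.6628892963583 597.6628892963583 323.38617127125013 232.65298205790097 -0.1204647889456521
[[-0.4856, 0.7431, -0.4604, 1.1574], [0.8741, 0.4049, -0.2683, 0.3288], [-0.013, -0.5327, -0.8462, 1.0664], [0.0, 0.0, 0.0, 1.0]]
{'time_s': 0.1, 'joints': [-1.199, 0.131, 1.489, -0.0, 1.523, -0.085], 'qd': [0.0, -0.0, -0.003, 0.001, 0.0, -0.0], 'effort': [0.001, -56.134, -49.31, 0.077, 0.029, -0.0], 'position': [0.264, -0.538, 0.218], 'ee_rot': [-3.058, -0.711, 0.0], 'ft_force': [0.01, -0.371, 0.062], 'torque': [0.009, 0.02, -0.0], 'grip_width': 1.002}
```

View pics/top0.png

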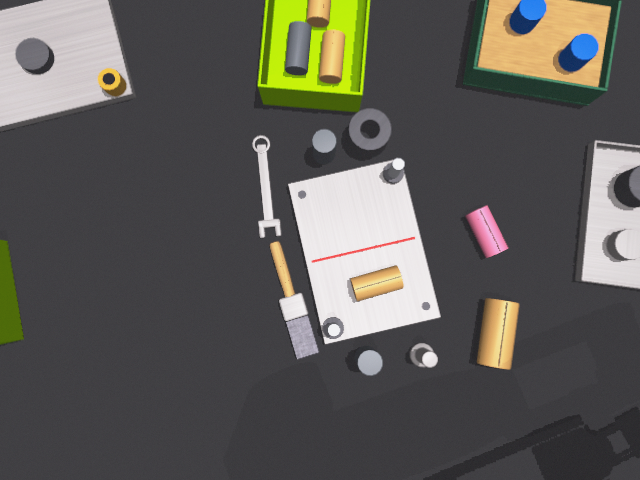

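View pics/scene0.png

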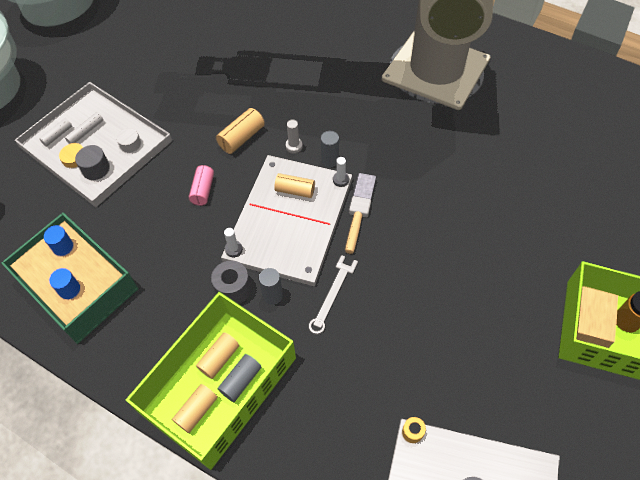

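```bash
cat > h.py <<'E'
import cv2, numpy as np
from rig import env, viewer
def ray(f,px,z,pose=None):
    K=np.array([[f["fx"],0,f["cx"]],[0,f["fy"],f["cy"]],[0,0,1]]); P=np.asarray(f["pose"] if pose is None else pose)
    n=cv2.undistortPoints(np.float64(px).reshape(-1,1,2),K,np.array([f["k1"],0,0,0.])).reshape(-1,2)
    d=np.c_[n,np.ones(len(n))]@P[:3,:3].T; o=P[:3,3]
    return o+d*((z-o[2])/d[:,2])[:,None]
def biggest(m,near=None):
    m=cv2.morphologyEx(m.astype(np.uint8),cv2.MORPH_CLOSE,np.ones((5,5)))
    c,_=cv2.findContours(m,cv2.RETR_EXTERNAL,cv2.CHAIN_APPROX_NONE)
    return max(c,key=cv2.contourArea)[:,0,:].astype(float)
def look(name="top",pts=True):
    f=viewer.grab_frame(name); h=cv2.cvtColor(f["img"],cv2.COLOR_RGB2HSV); H,S,V=[h[...,i].astype(int) for i in range(3)]
    red=((H<6)|(H>174))&(S>130)&(V>100); tan=(H>8)&(H<26)&(S>70)&(V>70)
    return f,red,tan
def rect(p):  # centre, long axis dir, sizes on the xy plane
    (c,s,a)=cv2.minAreaRect(np.float32(p[:,:2]*1000)); a=np.deg2rad(a)
    if s[0]<s[1]: a+=np.pi/2; s=s[::-1]
    d=np.array([np.cos(a),np.sin(a)]); d=d if d[1]>0 else -d
    return np.array(c)/1000,d,s
E
cat > m.py <<'E'
from h import *
import sys
f,red,tan=look("top")
w=np.zeros(red.shape,bool); w[170:345,285:442]=True
L,ld,ls=rect(ray(f,biggest(red&w),0.02))
w[:]=False; w[200:325,325:425]=True
C,cd,cs=rect(ray(f,biggest(tan&w),0.042))
n=np.array([-ld[1],ld[0]])
if (C-L)@n<0 : n=-n
print("line",L.round(4),"ang",np.degrees(np.arctan2(ld[1],ld[0])).round(2),ls)
print("core",C.round(4),"ang",np.degrees(np.arctan2(cd[1],cd[0])).round(2),cs)
print("along",((C-L)@ld).round(4),"across",((C-L)@n).round(4),"n",n.round(3))
if len(sys.argv)>1:
    y0,y1,x0,x1=150,380,270,530
    cv2.imwrite(sys.argv[1],cv2.resize(f["img"][y0:y1,x0:x1,::-1],None,fx=2.6,fy=2.6,interpolation=cv2.INTER_CUBIC))
E
python3 m.py pics/crop1.png
python3 - <<'E'
from h import *
f,_,_=look("scene")
# known high features: post tops (top z .09), standing cores top .08
f2=viewer.grab_frame("top")
for n,p,z in (("post+far",(398,163),.09),("post-near",(334,330),.09),("coreb",(370,362),.08),("plunger",(430,360),.08),("corec",(324,141),.08)):
    print(n,ray(f2,[p],z).round(3))
E
```

```text
line [ 0.5816 -0.0936] ang 102.14 (177.7223358154297, 3.0543739795684814)
core [ 0.5241 -0.1131] ang 105.0 (81.73027801513672, 38.91004180908203)
along -0.007 across 0.0603 n [-0.978 -0.21 ]
post+far [[ 0.712 -0.147  0.09 ]]
post-near [[ 0.451 -0.04   0.09 ]]
coreb [[ 0.4   -0.096  0.08 ]]
plunger [[ 0.402 -0.189  0.08 ]]
corec [[ 0.753 -0.03   0.08 ]]
```

View pics/crop1.png

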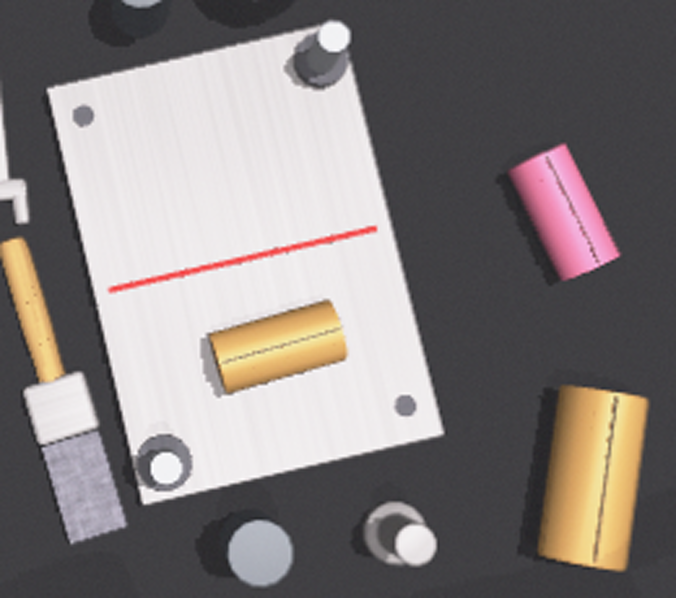

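The candidates, by pixel in the top view:
- **Tan, on the plate (377,283):** about 82x39 mm. It is tan, not pink, and the smaller of its colour, so this is the core.
- **Large tan, on the bench (498,334):** too big.
- **Pink (487,231):** wrong colour.
- **Tan ones in the green tray (318,8) and (332,56):** not on the plate.

The crop confirms the choice. The core is about 60 mm off the line and about 2.9° out of parallel.

```bash
cat > go.py <<'E'
# go.py x y z yawdeg(tool y dir): shift in tool axes and turn
from h import *; import sys
from scipy.spatial.transform import Rotation as R
x,y,z,a=map(float,sys.argv[1:5]); o=env.get_obs(); r=R.from_rotvec(o["ee_rot"]); M=r.as_matrix()
print("t",o["time_s"],"pos",np.round(o["position"],4),"F",np.round(o["ft_force"],2),"g",round(float(o["grip_width"]),3),"ydir",np.degrees(np.arctan2(M[1,1],M[0,1])).round(2),"down",M[:,2].round(3))
print("shift mm",(M.T@(np.array([x,y,z])-o["position"])*1000).round(1))
for b in (a,a+180):
    yv=np.array([np.cos(np.radians(b)),np.sin(np.radians(b)),0]); zv=np.array([0,0,-1.]); T=np.c_[np.cross(yv,zv),yv,zv]
    print("turn deg",np.degrees(R.from_matrix(M.T@T).as_rotvec()).round(2))
E
python3 go.py 0.519 -0.114 0.1 105
```

```text
t 0.25 pos [ 0.2646 -0.5382  0.2182] F [ 0.02 -0.24 -0.06] g 1.0 ydir -63.82 down [-0.     0.001 -1.   ]
shift mm [ 415.5 -268.4  118.4]
turn deg [-1.0000e-02 -7.0000e-02 -1.6882e+02]
turn deg [-0.05  0.   11.18]
```

```bash
python3 -m creep '[[37,-24,0,0,0,2,0.35],[0.075,-0.05,0,0,0,3,0.35],[0.115,-0.075,0,0,0,5,0.35],[0.155,-0.1,0,0,0,7,0.35],[0.195,-0.126,0,0,0,9,0.35],[0.235,-0.15,0,0,0,11.2,0.35],[0.275,-0.177,0,0,0,11.2,0.35],[0.31,-0.2,0,0,0,11.2,0.35]]' | head -c 0; python3 go.py 0.519 -0.114 0.1 105
```

```text
t 1.05 pos [ 0.4554 -0.2201  0.2187] F [ 0.26 -0.26  0.52] g 0.372 ydir -75.01 down [ 0.  0. -1.]
shift mm [ 88.8 -86.  118.8]
turn deg [-3.0000e-02 -0.0000e+00  1.7999e+02]
turn deg [ 0.   -0.02 -0.01]Exception ignored on flushing sys.stdout:
BrokenPipeError: [Errno 32] Broken pipe
```

My first row had a slip: I typed 37 instead of 0.037. The per-row cap limited it to one 50 mm step in the intended direction, so it did no harm. I'll now go above the back of the core's top.

```bash
python3 -m creep '[[0.03,-0.029,0.02,0,0,0,0.35],[0.06,-0.058,0.05,0,0,0,0.35],[0.088,-0.086,0.08,0,0,0,0.35],[0.0888,-0.086,0.11,0,0,0,0.35],[0.0888,-0.086,0.125,0,0,0,0.35],[0.0888,-0.086,0.125,0,0,0,0.35]]'; python3 go.py 0.519 -0.114 0.06 105; python3 - <<'E'
from h import *
f=viewer.grab_frame("wrist"); cv2.imwrite("pics/w1.png",f["img"][:,:,::-1])
E
```

```text
time_s: 1.65
position: [0.5161, -0.1158, 0.091]
ee_rot: [-3.113, -0.409, 0.008]
ft_force: [-0.0, -0.2, -0.2]
grip_width: 0.349
t 1.65 pos [ 0.5161 -0.1158  0.091 ] F [-0.04 -0.18 -0.25] g 0.349 ydir -75.02 down [-0.005  0.001 -1.   ]
shift mm [ 3.4 -0.9 31. ]
turn deg [  0.41   0.24 179.98]
turn deg [-0.15  0.26 -0.02]
```

View pics/w1.png

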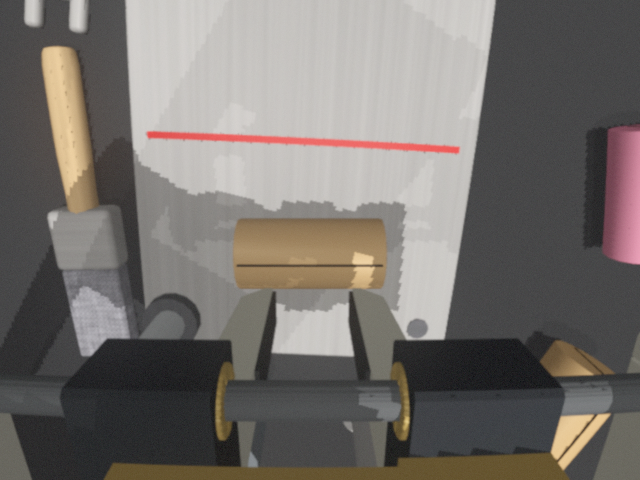

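The wrist view shows both fingertips behind and above the core, which spans (236–385, 218–288). It is parallel to the jaws, and the line is ahead at row ~140. I'll lower onto the top.

```bash
python3 -m creep '[[0,0,0.012,0,0,0,0.35],[0,0,0.024,0,0,0,0.35],[0,0,0.03,0,0,0,0.35],[0,0,0.032,0,0,0,0.35],[0,0,0.034,0,0,0,0.35],[0,0,0.034,0,0,0,0.35]]'
```

```text
time_s: 2.3
position: [0.5188, -0.1163, 0.0603]
ee_rot: [3.115, 0.409, 0.002]
ft_force: [0.3, 0.2, 0.7]
grip_width: 0.349
```

```bash
python3 -m creep '[[0,0,0.0008,0,0,0,0.35],[0,0,0.0015,0,0,0,0.35]]';  python3 -m creep '[[0.002,0,0,0,0,0,0.35],[0.004,0,0,0,0,0,0.35],[0.006,0,0,0,0,0,0.35],[0.009,0,0,0,0,0,0.35],[0.012,0,0,0,0,0,0.35],[0.012,0,0,0,0,0,0.35]]'; python3 m.py
```

```text
time_s: 2.5
position: [0.5197, -0.1162, 0.06]
ee_rot: [3.114, 0.409, 0.005]
ft_force: [-1.5, 4.5, 13.3]
grip_width: 0.35
time_s: 3.1
position: [0.5316, -0.113, 0.0601]
ee_rot: [3.114, 0.41, 0.005]
ft_force: [-1.4, 3.3, 10.5]
grip_width: 0.347
line [ 0.5692 -0.0365] ang 102.12 (60.775901794433594, 2.7966134548187256)
core [ 0.4873 -0.0855] ang 89.14 (1.6507312059402466, 1.6270232200622559)
along -0.0308 across 0.0904 n [-0.978 -0.21 ]
```

Contact force is about 10 N and the core is dragging. The arm hides the plate from the top camera, so I'll use the wrist camera between strokes.

```bash
python3 -m creep '[[0.003,0,0,0,0,0,0.35],[0.006,0,0,0,0,0,0.35],[0.009,0,0,0,0,0,0.35],[0.012,0,0,0,0,0,0.35],[0.012,0,0,0,0,0,0.35]]'; python3 -m creep '[[0,0,-0.008,0,0,0,0.35],[0,0,-0.03,0,0,0,0.35],[-0.02,0,-0.033,0,0,0,0.35],[-0.03,0,-0.033,0,0,0,0.35],[-0.03,0,-0.033,0,0,0,0.35],[-0.03,0,-0.033,0,0,0,0.35]]'
cat > w.py <<'E'
from h import *; import sys
from scipy.spatial.transform import Rotation as R
o=env.get_obs(); f,red,tan=look("wrist"); T=np.eye(4); T[:3,:3]=R.from_rotvec(o["ee_rot"]).as_matrix(); T[:3,3]=o["position"]
P=T@np.asarray(f["hand_eye"]); w=np.zeros(red.shape,bool); w[20:345,100:520]=True
rc=biggest(red&w); L,ld,ls=rect(ray(f,rc,0.02,P))
w[:,:215]=False; w[:,410:]=False
c=biggest(tan&w)
C,cd,cs=rect(ray(f,c,0.04,P))
# axis: mid of near/far silhouette edge per column, cast to z=.04
cols=np.arange(c[:,0].min()+6,c[:,0].max()-5); m=np.array([[u,(c[c[:,0]==u,1].min()+c[c[:,0]==u,1].max())/2] for u in cols])
A=ray(f,m,0.04,P)[:,:2]; vx=cv2.fitLine(np.float32(A*1000),cv2.DIST_HUBER,0,.01,.01).ravel(); a=vx[:2]*np.sign(vx[1]); A0=A.mean(0)
n=np.array([-ld[1],ld[0]]); an=lambda d:np.degrees(np.arctan2(d[1],d[0])).round(2)
print("line",L.round(4),an(ld),np.round(ls,1)); print("core rect",C.round(4),an(cd),np.round(cs,1),"axis",A0.round(4),an(a))
print("across mm (+=short)",((A0-L)@n*1000).round(1),"along",((C-L)@ld*1000).round(1),"yaw err",an(a)-an(ld)," core box px",c.min(0),c.max(0))
M=T[:3,:3]; d=M.T@(np.r_[A0,0.06]-o["position"])*1000; print("t",o["time_s"],"tool->core top, tool axes mm",d.round(1),"tool y",an(-M[:2,1]))
if len(sys.argv)>1: cv2.imwrite(sys.argv[1],f["img"][:,:,::-1])
E
python3 w.py pics/w2.png
```

```text
time_s: 3.65
position: [0.5432, -0.1098, 0.0601]
ee_rot: [3.114, 0.41, 0.005]
ft_force: [-0.5, 3.3, 9.6]
grip_width: 0.351
time_s: 4.25
position: [0.5122, -0.1177, 0.0907]
ee_rot: [-3.115, -0.408, 0.001]
ft_force: [-0.3, -1.4, 0.0]
grip_width: 0.351
line [ 0.5818 -0.0938] 102.15 [179.4   3.2]
core rect [ 0.5352 -0.11  ] 104.99 [87.1 40.6] axis [ 0.5359 -0.1099] 105.01
across mm (+=short) 48.2 along -6.0 yaw err 2.860002136230463  core box px [229. 190.] [386. 261.]
t 4.25 tool->core top, tool axes mm [25.  -1.4 30.7] tool y 104.94
```

View pics/w2.png

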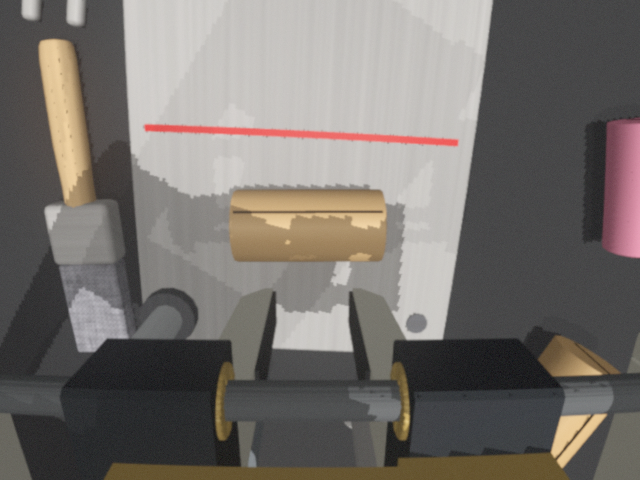

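Core moved 12 mm for a 24 mm tip drag, with no yaw change, and the wrist and top cameras agree on the line. Second stroke is 28 mm.

```bash
python3 -m creep '[[0.018,0,0.015,0,0,0,0.35],[0.018,0,0.028,0,0,0,0.35],[0.018,0,0.0315,0,0,0,0.35],[0.018,0,0.033,0,0,0,0.35],[0.018,0,0.033,0,0,0,0.35],[0.02,0,0.033,0,0,0,0.35]]'; python3 -m creep '[[0.003,0,0,0,0,0,0.35],[0.007,0,0,0,0,0,0.35],[0.011,0,0,0,0,0,0.35],[0.015,0,0,0,0,0,0.35],[0.019,0,0,0,0,0,0.35],[0.023,0,0,0,0,0,0.35],[0.026,0,0,0,0,0,0.35],[0.026,0,0,0,0,0,0.35]]'; python3 -m creep '[[0,0,-0.008,0,0,0,0.35],[0,0,-0.03,0,0,0,0.35],[-0.02,0,-0.033,0,0,0,0.35],[-0.03,0,-0.033,0,0,0,0.35],[-0.03,0,-0.033,0,0,0,0.35],[-0.03,0,-0.033,0,0,0,0.35]]'; python3 w.py
```

```text
time_s: 4.9
position: [0.5331, -0.1121, 0.06]
ee_rot: [-3.114, -0.41, -0.004]
ft_force: [-0.8, 4.8, 15.7]
grip_width: 0.349
time_s: 5.7
position: [0.5585, -0.1053, 0.0599]
ee_rot: [-3.115, -0.41, -0.005]
ft_force: [-0.5, 3.6, 14.2]
grip_width: 0.347
time_s: 6.3
position: [0.5273, -0.1136, 0.0903]
ee_rot: [-3.114, -0.408, 0.002]
ft_force: [-0.0, 0.4, -0.5]
grip_width: 0.355
line [ 0.5817 -0.0939] 102.2 [179.3   3.2]
core rect [ 0.5482 -0.1066] 105.03 [87.2 40.8] axis [ 0.5486 -0.1066] 105.02
across mm (+=short) 35.1 along -5.3 yaw err 2.8199966430664034  core box px [230. 194.] [386. 265.]
t 6.3 tool->core top, tool axes mm [22.4 -1.2 30.3] tool y 104.94
```

```bash
python3 -m creep '[[0.014,0,0.015,0,0,0,0.35],[0.014,0,0.028,0,0,0,0.35],[0.014,0,0.0315,0,0,0,0.35],[0.014,0,0.033,0,0,0,0.35],[0.014,0,0.033,0,0,0,0.35]]'; python3 -m creep '[[0.003,0,0,0,0,0.2,0.35],[0.007,0,0,0,0,0.6,0.35],[0.011,0,0,0,0,1.1,0.35],[0.015,0,0,0,0,1.6,0.35],[0.019,0,0,0,0,2.1,0.35],[0.023,0,0,0,0,2.6,0.35],[0.027,0,0,0,0,3,0.35],[0.027,0,0,0,0,3,0.35]]'; python3 -m creep '[[0,0,-0.008,0,0,0,0.35],[0,0,-0.03,0,0,0,0.35],[-0.02,0,-0.033,0,0,0,0.35],[-0.03,0,-0.033,0,0,0,0.35],[-0.03,0,-0.033,0,0,0,0.35],[-0.03,0,-0.033,0,0,0,0.35]]'; python3 w.py
```

```text
time_s: 6.85
position: [0.543, -0.1095, 0.06]
ee_rot: [-3.114, -0.41, -0.005]
ft_force: [-1.7, 5.3, 14.4]
grip_width: 0.35
time_s: 7.65
position: [0.5694, -0.103, 0.06]
ee_rot: [3.124, 0.328, 0.005]
ft_force: [0.3, 2.4, 13.6]
grip_width: 0.35
time_s: 8.25
position: [0.5376, -0.1091, 0.0903]
ee_rot: [-3.124, -0.327, 0.002]
ft_force: [0.0, -0.3, 0.6]
grip_width: 0.35
line [ 0.5817 -0.0938] 102.16 [179.6   3.3]
core rect [ 0.561  -0.1035] 103.74 [87.3 40.9] axis [ 0.5616 -0.1036] 103.72
across mm (+=short) 21.7 along -5.1 yaw err 1.5600012207031284  core box px [231. 189.] [388. 263.]
t 8.25 tool->core top, tool axes mm [24.7 -0.4 30.3] tool y 101.95
```

```bash
python3 -m creep '[[0.017,0,0.015,0,0,-2,0.35],[0.017,0,0.028,0,0,-2,0.35],[0.017,0,0.0315,0,0,-2,0.35],[0.017,0,0.033,0,0,-2,0.35],[0.017,0,0.033,0,0,-2,0.35]]'; python3 -m creep '[[0.003,0,0,0,0,0.3,0.35],[0.007,0,0,0,0,0.8,0.35],[0.011,0,0,0,0,1.4,0.35],[0.015,0,0,0,0,2,0.35],[0.019,0,0,0,0,2.6,0.35],[0.023,0,0,0,0,3.2,0.35],[0.026,0,0,0,0,3.7,0.35],[0.026,0,0,0,0,3.7,0.35]]'; python3 -m creep '[[0,0,-0.008,0,0,0,0.35],[0,0,-0.03,0,0,0,0.35],[-0.02,0,-0.033,0,0,0,0.35],[-0.03,0,-0.033,0,0,0,0.35],[-0.03,0,-0.033,0,0,0,0.35],[-0.03,0,-0.033,0,0,0,0.35]]'; python3 w.py
```

```text
time_s: 8.8
position: [0.5564, -0.1052, 0.06]
ee_rot: [-3.118, -0.381, -0.005]
ft_force: [-0.5, 4.5, 14.3]
grip_width: 0.346
time_s: 9.6
position: [0.5818, -0.0993, 0.06]
ee_rot: [3.128, 0.28, 0.005]
ft_force: [0.1, 1.5, 13.5]
grip_width: 0.351
time_s: 10.2
position: [0.5499, -0.1047, 0.0903]
ee_rot: [-3.129, -0.28, 0.002]
ft_force: [0.7, 0.2, -0.5]
grip_width: 0.35
line [ 0.5678 -0.0299] 102.07 [47.7  3.1]
core rect [ 0.573  -0.1005] 103.64 [87.3 40.7] axis [ 0.5735 -0.1006] 103.6
across mm (+=short) 9.2 along -70.2 yaw err 1.5299984741211006  core box px [232. 188.] [389. 266.]
t 10.2 tool->core top, tool axes mm [24.   0.2 30.3] tool y 100.23
```

The core now hides part of the line, so I'll use the earlier line fix (0.5817, -0.0938, 102.15°). That leaves it 9.4 mm short, -4.9 mm along and +1.45° in yaw. Next is a short stroke with the fingers wider and more turn.

```bash
sed -i 's/^n=np.array/L=np.array([.5817,-.0938]); ld=np.array([np.cos(np.radians(102.15)),np.sin(np.radians(102.15))])\nn=np.array/' w.py
python3 -m creep '[[0.019,0,0.015,0,0,-3.4,0.45],[0.019,0,0.028,0,0,-3.4,0.45],[0.019,0,0.0315,0,0,-3.4,0.45],[0.019,0,0.033,0,0,-3.4,0.45],[0.019,0,0.033,0,0,-3.4,0.45]]'; python3 -m creep '[[0.002,0,0,0,0,1,0.45],[0.004,0,0,0,0,2,0.45],[0.006,0,0,0,0,3,0.45],[0.008,0,0,0,0,4,0.45],[0.01,0,0,0,0,5,0.45],[0.012,0,0,0,0,6,0.45],[0.012,0,0,0,0,6,0.45]]'; python3 -m creep '[[0,0,-0.008,0,0,0,0.45],[0,0,-0.03,0,0,0,0.45],[-0.02,0,-0.033,0,0,0,0.45],[-0.025,0,-0.033,0,0,0,0.45],[-0.025,0,-0.033,0,0,0,0.45],[-0.025,0,-0.033,0,0,0,0.45]]'; python3 w.py pics/w5.png
```

```text
time_s: 10.75
position: [0.5708, -0.1011, 0.06]
ee_rot: [3.119, 0.372, 0.005]
ft_force: [-0.5, 3.2, 13.9]
grip_width: 0.446
time_s: 11.45
position: [0.5825, -0.0991, 0.06]
ee_rot: [3.133, 0.207, 0.005]
ft_force: [-0.1, -0.2, 11.7]
grip_width: 0.453
time_s: 12.05
position: [0.5556, -0.1017, 0.0903]
ee_rot: [-3.134, -0.209, 0.002]
ft_force: [0.4, 0.7, 0.6]
grip_width: 0.451
line [ 0.5817 -0.0938] 102.15 [47.5  3.2]
core rect [ 0.5783 -0.1001] 97.76 [87.2 40.7] axis [ 0.5788 -0.0999] 98.28
across mm (+=short) 4.1 along -5.4 yaw err -3.8700012207031307  core box px [234. 193.] [391. 264.]
t 12.05 tool->core top, tool axes mm [23.3  1.3 30.2] tool y 97.64
```

View pics/w5.png

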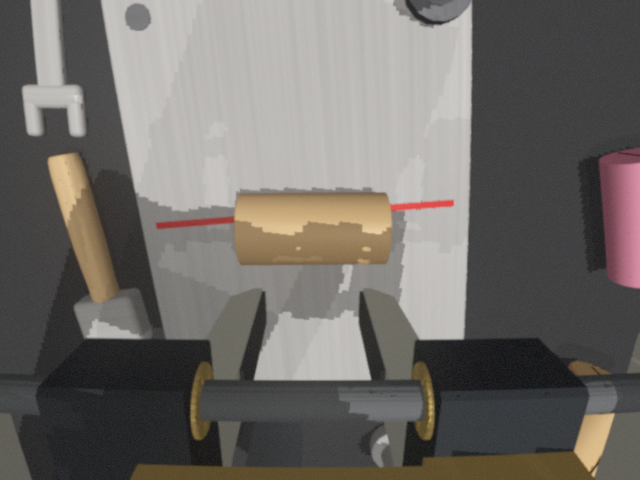

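With the wider fingers the core follows the tool's turn almost fully and overshot to -3.9°. The last stroke is 8 mm with a -4.3° turn.

```bash
python3 -m creep '[[0.019,0.001,0.015,0,0,-0.4,0.45],[0.019,0.001,0.028,0,0,-0.4,0.45],[0.019,0.001,0.0315,0,0,-0.4,0.45],[0.019,0.001,0.033,0,0,-0.4,0.45],[0.019,0.001,0.033,0,0,-0.4,0.45]]'; python3 -m creep '[[0.0015,0,0,0,0,-0.8,0.45],[0.003,0,0,0,0,-1.6,0.45],[0.0045,0,0,0,0,-2.4,0.45],[0.006,0,0,0,0,-3.2,0.45],[0.0075,0,0,0,0,-4,0.45],[0.0082,0,0,0,0,-4.3,0.45],[0.0082,0,0,0,0,-4.3,0.45]]'; python3 -m creep '[[0,0,-0.008,0,0,0,0.45],[0,0,-0.03,0,0,0,0.45],[-0.02,0,-0.033,0,0,0,0.45],[-0.025,0,-0.033,0,0,0,0.45],[-0.025,0,-0.033,0,0,0,0.45],[-0.025,0,-0.033,0,0,0,0.45]]'; python3 w.py
```

```text
time_s: 12.6
position: [0.5767, -0.1001, 0.06]
ee_rot: [3.134, 0.221, 0.005]
ft_force: [0.1, 2.4, 13.3]
grip_width: 0.451
time_s: 13.3
position: [0.5847, -0.0992, 0.06]
ee_rot: [3.123, 0.338, 0.005]
ft_force: [0.1, 2.8, 13.6]
grip_width: 0.448
time_s: 13.9
position: [0.5583, -0.1044, 0.0902]
ee_rot: [-3.123, -0.338, 0.002]
ft_force: [0.7, -0.4, -1.8]
grip_width: 0.453
line [ 0.5817 -0.0938] 102.15 [47.8  3.1]
core rect [ 0.5823 -0.0999] 102.41 [87.5 40.5] axis [ 0.5829 -0.1   ] 102.07
across mm (+=short) 0.1 along -6.1 yaw err -0.08000030517578693  core box px [233. 190.] [391. 261.]
t 13.9 tool->core top, tool axes mm [25.   1.  30.2] tool y 102.36
```

Across is +0.1 mm and yaw -0.1°. I'll lift clear, pull away and check with the top camera.

```bash
python3 -m creep '[[0,0,-0.04,0,0,0,0.45],[0,0,-0.08,0,0,0,0.45],[0,0,-0.12,0,0,0,0.45],[-0.03,0.03,-0.12,0,0,0,0.45],[-0.06,0.06,-0.12,0,0,0,0.45],[-0.1,0.09,-0.12,0,0,0,0.45],[-0.13,0.12,-0.12,0,0,0,0.45],[-0.16,0.15,-0.12,0,0,0,0.45]]';python3 -m creep '[[-0.03,0.03,0,0,0,0,0.45],[-0.06,0.06,0,0,0,0,0.45],[-0.09,0.09,0,0,0,0,0.45],[-0.12,0.12,0,0,0,0,0.45],[-0.14,0.14,0,0,0,0,0.45],[-0.14,0.14,0,0,0,0,0.45]]'; sed -i 's/^n=np/L=np.array([.5816,-.0936]); ld=np.array([np.cos(np.radians(102.14)),np.sin(np.radians(102.14))])\nn=np/' m.py; python3 m.py; python3 - <<'E'
from h import *
f=viewer.grab_frame("top"); cv2.imwrite("pics/top2.png",f["img"][:,:,::-1])
# line ends beyond the core: fit both red stubs on z=.02
_,red,tan=look("top"); w=np.zeros(red.shape,bool); w[220:280,300:425]=True
v,u=np.nonzero(red&w); p=ray(f,np.c_[u,v],0.02)[:,:2]; vx=cv2.fitLine(np.float32(p*1000),cv2.DIST_L2,0,.01,.01).ravel(); print("stub fit",np.degrees(np.arctan2(vx[1],vx[0])),p.min(0),p.max(0))
E
```

```text
time_s: 14.75
position: [0.4337, -0.2865, 0.2108]
ee_rot: [-3.123, -0.339, 0.0]
ft_force: [0.8, -0.6, -0.6]
grip_width: 0.446
time_s: 15.35
position: [0.3257, -0.4548, 0.2103]
ee_rot: [-3.124, -0.333, 0.002]
ft_force: [0.0, 0.6, -0.4]
grip_width: 0.452
line [ 0.5816 -0.0936] ang 102.14 (54.180503845214844, 2.918384075164795)
core [ 0.5825 -0.0997] ang 102.16 (82.40560150146484, 39.03853225708008)
along -0.0062 across 0.0004 n [-0.978 -0.21 ]
stub fit -77.77767 [ 0.56286275 -0.18032639] [ 0.60112545 -0.00673507]
```

View pics/top2.png

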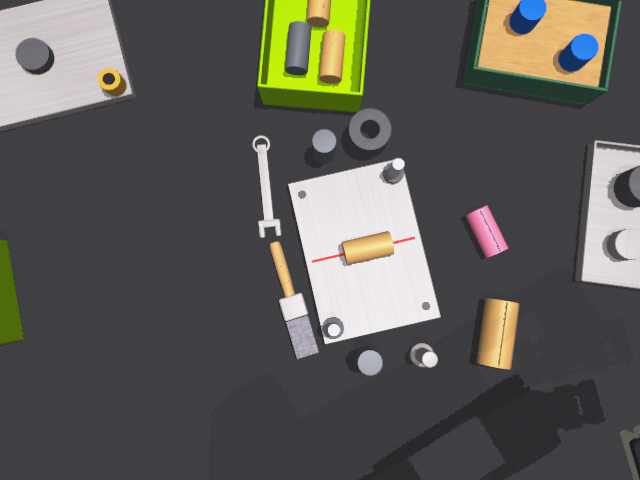

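The core now lies at (368,248) along the red line, which shows at both ends, (312,262) and (414,238). Nothing else has moved. Across error is 0.4 mm and yaw 0°, so I'm handing in.

```bash
python3 -c "
from rig import close_job; print(close_job())"
```

```text
the job is handed in; nothing more can be done
None
```

The sandstone core now lies centred across the red line and parallel to it, with the line showing beyond both ends. I rolled it there in six fingertip strokes on its top, pressing with up to about 16 N. The job was handed in at about 15.5 s of the 45 s, with the arm clear of everything.

**Last checks:**

| Check | Wrist camera | Top camera |
|---|---|---|
| Off the line, across | 0.1 mm | 0.4 mm |
| Out of parallel | about -0.1° | about 0° |
| Off the line's midpoint, along | -6.1 mm | -6.2 mm |

- **Along the line:** the core started about 7 mm from the midpoint. Rolling barely changes that and the task did not call for it, so I left it; about 44 mm of line shows at one end and 56 mm at the other.
- **Surroundings:** in the last top picture the other objects look to be where they were at the start. I compared them by eye only.

**Slips on the way:**
- One row of the first travel move had a wrong number (37 m instead of 0.037 m). The 50 mm limit per row capped it, in the intended direction and well clear of everything.
- The fifth stroke turned the core about 4° too far, and the sixth corrected it.

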